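Time the sampling pump's drive pulley

TASK

The pump's timing pulley is out of time: loosen the orange wing nut on its hub by about a quarter turn (it has a left-hand thread, so it loosens clockwise seen from above), then turn the pulley by its rim until the yellow mark faces the tip of the red pointer. With the mark there, tighten the wing nut again, firmly, until it stops turning - tighter than you found it - and let go, leaving everything else on the bench where it stands.

Things in the scene. Friction and masses are not known exactly. Their poses are not given: they have to be found in the camera images.
- pump: blue sampling pump fixed to the bench, 290 x 300 mm on plan, its flat blue top 66 mm above the bench. Origin under its centre on the bench, straight below the pulley's axis; z up; +x points from the axis to the red pointer. A clear gap of 12 mm lies between its top and the underside of the pulley
- pulley_axis (a point): on the vertical axis of pulley and nut, 124 mm above the bench, level with the rim's top. The pulley is black, lies flat, 190 mm across: an upright rim wall 11 mm thick (radius 84 to 95 mm), top edge 124 mm and lower edge 78 mm above the bench; inside it a flat floor 84 mm above the bench and a hub 40 mm across. Pinch the rim across its wall from above, anywhere not close to the pointer
- pulley (a joint): turn of the pulley in rad, growing counter-clockwise seen from above, endless; the mark faces the pointer at 0 and at every whole turn (2 pi). While the nut is tight the pulley is clamped; with it loose the pulley turns stiffly (about 2 N at the rim) and stays where it is left. It does not turn with the nut
- mark (a point): the yellow mark, a 4 mm wide line across the top of the pulley's rim, carried on down the rim and inward along the floor; the point is at mid-wall (89.5 mm from the axis), on the top edge. It turns with the pulley; its x axis points outward from the pulley's axis
- pointer (a point): tip of the fixed red pointer, a cone 24 mm long on a 24 mm wide post, 98 mm from the pulley's axis, 118 mm above the bench, aiming at the axis; its axes are the pump's, +x from the axis outward. When the mark faces it, the two points are 8.5 mm apart and level sideways (y)
- wing_nut (a joint): turn of the wing nut in rad, growing clockwise seen from above, which LOOSENS it. It starts near 0, tight but not fully; beyond about +0.5 the pulley is free; end stop 2.4. Counter-clockwise tightens: the firm stop differs from run to run (wear), about -0.3 to -0.8, and must be felt. Torque to turn it: 0.2 N m loose, 0.36 N m just before the firm stop, then 0.1 N m more every 0.1 rad
- nut_grip (a point): centre of the wing nut's orange bar, on the pulley's axis, 123 mm above the bench. The bar is 58 mm long (its x axis), 14 mm thick (its y axis), 26 mm high (110 to 136 mm above the bench), above a steel collar 32 mm across. It turns with the nut
- clamp: black friction ring, 108 mm across, in the gap under the pulley (mostly hidden); the nut presses it against the underside of the pulley, which locks it. Nothing to handle
- beaker_mid (a point): Green-tinted glass beaker, 70 mm across, 85 mm high, beside the pump. Bystander; the point is at its centre, half-way up.
- sample_a_mid (a point): White sample bottle with blue cap, 60 mm across, 110 mm high, beside the pump. Bystander; the point is at its centre, half-way up.
- sample_b_mid (a point): White sample bottle with green cap, 60 mm across, 110 mm high, beside the pump. Bystander; the point is at its centre, half-way up.
- dish_mid (a point): Blue shallow dish, 100 mm across, 30 mm high, beside the pump. Bystander; the point is at its centre, half-way up.
- reagent_mid (a point): Amber reagent jar with white lid, 72 mm across, 100 mm high. Bystander; the point is at its centre, half-way up.
- driver_grip (a point): Screwdriver with yellow handle, 200 mm long, lying on the bench. Bystander; the point is on its handle

How it is judged:
On the way, in this order (a step that is already met when the one before it is completed fails the run):
1. the wing nut is loosened clockwise by at least 0.7 rad from zero (value of joint wing_nut above 0.7 rad), for 0.1 s.
2. with the nut loose, the mark is brought to the pointer (within 4 mm) and left still (y of mark in the frame of pointer between -0.004 and 0.004 m and horizontal distance between mark and pointer below 0.015 m and velocity of joint pulley between -0.05 and 0.05 rad/s and value of joint wing_nut above 0.6 rad), for 0.2 s.
At the end, for the whole second after the job is handed in: the mark faces the pointer within 4 mm sideways, the pulley is still, and the nut clamps it with more than 50 N (it was found at about 8 to 45 N; the firm stop is reached at about 80 N) (y of mark in the frame of pointer between -0.004 and 0.004 m and horizontal distance between mark and pointer below 0.015 m and velocity of joint pulley between -0.05 and 0.05 rad/s and contact force between clamp and pulley above 50 N); the robot touches nothing.
It fails at once if a bystander is moved more than 25 mm (distance of any of beaker_mid, sample_a_mid, sample_b_mid, dish_mid, reagent_mid, driver_grip from where it was at the start of the episode above 0.025 m).
It also fails if it takes over 72 s, if anything falls off the work surface, if the arm or the gripper's body presses on something with over 40 N, if the wrist force passes 120 N, or if a joint passes its speed limit or range.

ROBOT

A 7-joint arm with a two-finger parallel gripper is mounted at the origin on the work surface. World frame = base frame: x ahead of the robot, y to its left, z up, the work surface at z = 0. Lengths are in m, angles in rad, forces in N, time in s.
With the tool pointing down it reaches from about 0.425 to 1.025 m from the base axis. Payload 9.4 kg.
Tool frame: the origin (TCP) lies on the centre line of the jaws, within the pads' length; the fingertips stand bot.tip_extent ahead of it and the grasp point (between the pads) lies 2 mm behind it (bot.tip_extent is the distance from the TCP to the fingertips, in m); z points along the fingers, y is the line along which they close (so a half turn about z gives the same grasp; the last joint's range is limited). The gripper opens to 85 mm and grips with 20 to 120 N. Pads are 22 mm wide; open, the fingers measure 114 mm over their backs; the gripper's body (76 mm by 85 mm) begins 54 mm behind the grasp point. The pads swing forward as they close: fully open they stand 13 mm farther back than shut.
Start: joints at [-1.278, 0.599, -0.003, 1.599, 0.002, 0.943, -0.08], TCP at [0.262, 0.676, 0.248] pointing down, gripper open.
Joint ranges: [-2.57, 2.57], [-0.35, 1.97], [-1.29, 1.29], [0.11, 2.56], [-1.05, 4.19], [0.11, 1.86], [-2.63, 2.63]. Speed limits (rad/s): [2.22, 2.22, 3.01, 3.01, 3.14, 3.14, 3.14].

INTERFACE

Orientations are given as a 3x3 rotation matrix whose columns are the frame's x, y, z axes.
In Python, from workcell import bot gives the robot as it stands. The module is installed in compiled form; this text tells all that it offers. Calls block until the motion is done:
- bot.movep(position, orientation): joint-space move of the TCP to a pose.
- bot.line_to(position, frame=None, max_speed=0.15, threshold=None): straight line of the TCP; frame=None keeps the orientation; max_speed is the mean speed in m/s. With threshold (N) it stops when the force on the tool has changed by that much, and returns True; else False.
- bot.move_j(angles): joint-space move.
- bot.set_gripper(opening, grip_force=None): opening from 0.0 (shut) to 1.0 (fully open); grip_force is the grip in N (None keeps the last); returns when the fingers have stopped.
- bot.dwell(seconds).
- bot.inverse_kinematics(position, orientation): joint angles nearest the present ones, or None.
- bot.read_camera(name): name is "scene" or "side" or "wrist"; returns a dict with "img" (420x560x3 uint8, red, green, blue), "vfov" (degrees; the focal length in pixels is half the picture's height over the tangent of half this angle, whatever the lens; pixels are square), "cx", "cy" (the principal point, pixels), "R" (3x3) and "t" (3): a world point X has camera coordinates R X + t. Camera axes: x right, y down, z forward; pixel columns grow to the right and rows downward; lengths in m; the calibration is good to about 2 mm. A picture is of the moment at which its call begins. There is no depth.
A pose or a line that the arm cannot do raises bot.Unreachable and nothing moves.
- bot.job_done(): hands the job in; it is judged then, once.
Readings, each from a call of its own:
- bot.get_time_s(): time.
- bot.get_q(): joint angles.
- bot.get_joint_velocities(): joint speeds.
- bot.get_tau(): joint torques, N m.
- bot.get_tool_pos(): TCP position.
- bot.get_tool_rot(): TCP orientation.
- bot.get_ft_force(): force on the tool from outside, world axes, zero at the start.
- bot.get_moment(): the same for the moment, N m.
- bot.get_gripper_width(): opening from 0.0 (shut) to 1.0 (fully open).
- bot.get_gripper_force(): force on a finger pad.
Only numpy, scipy, OpenCV 4.12 (cv2) and the standard library are available. Lean on these libraries where they do the work, as an engineer would, in place of code of your own. Each camera call takes 0.05 s, during which the arm holds its last target. There are 200 camera calls.

## Working session

There is one attempt and no reset: what is moved stays moved. The work goes in short steps, each a Python script; the robot and the scene stay as the last script left them, time stands still between calls to the robot, and variables do not carry over. Pictures are saved under pics/ and viewed, at most 10 in all, crops included, and the job is handed in when it is done.

```bash
mkdir -p pics; python3 - <<'E'
from workcell import bot
import cv2,numpy as np
ims=[]
for n in("scene","side"):
    c=bot.read_camera(n);ims.append(c["img"]);print(n,c["vfov"],c["cx"],c["cy"],c["R"].round(3).tolist() if hasattr(c["R"],"round") else c["R"],c["t"])
    cv2.imwrite(f"pics/{n}.png",c["img"][:,:,::-1])
print(bot.tip_extent,bot.get_time_s(),bot.get_tool_rot())
E
```

```text
scene 53.06928240578934 285.5213411752258 215.4844843671207 [[-0.692, 0.722, 0.007], [0.567, 0.549, -0.614], [-0.447, -0.422, -0.789]] [ 0.38830807 -0.22565061  1.5700592 ]
side 50.74503797371315 284.4552799078644 205.89969695579074 [[-1.0, 0.009, -0.005], [0.01, 0.734, -0.679], [-0.003, -0.679, -0.734]] [0.52904788 0.07143948 1.29839574]
0.017 0.1 [[-9.32417512e-01  3.61382686e-01 -3.70439025e-04]
 [ 3.61382843e-01  9.32416493e-01 -1.38760824e-03]
 [-1.56054136e-04 -1.42770053e-03 -9.99998969e-01]]
```

View pics/scene.png

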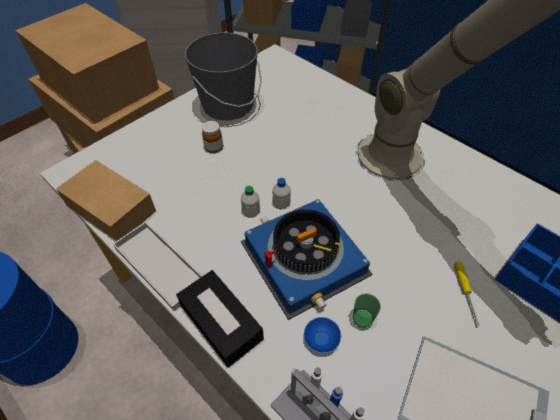

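View pics/side.png

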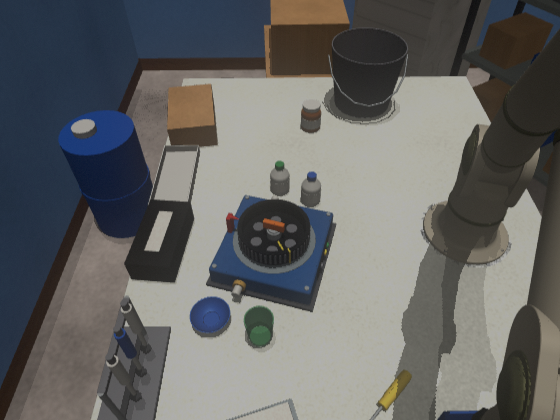

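The scene view shows the pulley at about (306,240), with the orange nut at (306,235), the red pointer at (269,258) and the mark at (322–337,246). In the side view the nut is at (273,225), the pointer at (231,220) and the mark at (281–290,248). Next I'll mask these colours and cast rays.

```bash
cat > h.py <<'E'
from workcell import bot
import cv2,numpy as np
def mask(img,col):
    h=cv2.cvtColor(img,cv2.COLOR_RGB2HSV);H,S,V=cv2.split(h.astype(int))
    m={'orange':(H>=5)&(H<=16)&(S>170)&(V>120),'yellow':(H>=22)&(H<=34)&(S>130)&(V>100),'red':((H<=4)|(H>=174))&(S>150)&(V>80)}[col]
    return m.astype(np.uint8)
def blobs(img,col,amin=6):
    n,l,s,c=cv2.connectedComponentsWithStats(mask(img,col),connectivity=8)
    return [(s[i,4],c[i].round(1),np.argwhere(l==i)[:,::-1]) for i in range(1,n) if s[i,4]>=amin]
def ray(c,uv):
    f=c["img"].shape[0]/2/np.tan(np.radians(c["vfov"])/2)
    R=np.array(c["R"]);t=np.array(c["t"])
    uv=np.atleast_2d(uv).astype(float)
    d=np.c_[(uv[:,0]-c["cx"])/f,(uv[:,1]-c["cy"])/f,np.ones(len(uv))]@R
    return -R.T@t,d
def onz(c,uv,z):
    o,d=ray(c,uv);return o+d*((z-o[2])/d[:,2])[:,None]
def down(a):  # tool down, y (closing) axis at world angle a
    y=np.array([np.cos(a),np.sin(a),0]);z=np.array([0,0,-1.]);return np.c_[np.cross(y,z),y,z]
E
python3 - <<'E'
from h import *
for n in("scene","side"):
    c=bot.read_camera(n)
    for col,z in(('orange',.136),('red',.118),('yellow',.124)):
        for a,m,p in blobs(c["img"],col):
            print(n,col,a,m,onz(c,m,z)[0].round(4),p.min(0),p.max(0))
E
```

```text
scene orange 55 [306. 233.] [0.5587 0.0761 0.136 ] [298 228] [315 238]
scene red 48 [269.4 253.2] [0.6696 0.0414 0.118 ] [265 250] [276 257]
scene yellow 6 [337.2 243.3] [0.5176 0.1571 0.124 ] [335 243] [339 244]
scene yellow 32 [322.2 247.2] [0.5566 0.1355 0.124 ] [314 245] [330 250]
scene yellow 229 [463.  277.4] [0.3705 0.4653 0.124 ] [456 262] [470 292]
side orange 70 [273.5 222.4] [0.5575 0.079  0.136 ] [263 219] [283 226]
side red 23 [229.8 216.2] [0.6749 0.0402 0.118 ] [227 214] [234 218]
side yellow 17 [280. 245.] [0.541  0.1435 0.124 ] [278 241] [282 249]
side yellow 9 [325.  251.2] [0.4298 0.1642 0.124 ] [324 249] [326 253]
side yellow 299 [391.7 392.4] [0.3246 0.5076 0.124 ] [379 373] [409 408]
```

```bash
python3 - <<'E'
from h import *
a=np.arctan2(-.036,.114) # pointer direction guess
print(bot.get_q())
best=None
for k in(-1.57,0,1.57,3.14):
    q=bot.inverse_kinematics([.558,.077,.36],down(a+k));print(k,None if q is None else np.round(q,2))
bot.movep([.558,.077,.36],down(a+1.57))
c=bot.read_camera("wrist");cv2.imwrite("pics/w1.png",c["img"][:,:,::-1])
print(bot.get_q(),bot.get_time_s(),bot.get_ft_force())
for col,z in(('orange',.136),('red',.118),('yellow',.124)):
  for s,m,p in blobs(c["img"],col,20): print(col,s,m,onz(c,m,z)[0].round(4),p.min(0),p.max(0))
E
```

```text
[-1.27768279  0.59982185 -0.00250238  1.59983436  0.00180652  0.94292084
 -0.07978323]
-1.57 [-0.9   0.4   0.95  1.87 -0.37  1.06 -1.67]
0 [-0.64  0.32  0.55  1.86 -0.19  1.02 -0.32]
1.57 [-0.39  0.29  0.2   1.85 -0.07  1.01  1.1 ]
3.14 [-0.05  0.3  -0.25  1.83  0.08  1.02  2.5 ]
[-0.39365334  0.29170562  0.20344496  1.84685572 -0.06885375  1.01009314
  1.10366731] 2.6583 [0.49005057 0.57609131 0.04168078]
orange 71 [270.2 202.5] [0.5788 0.0682 0.136 ] [266 197] [276 206]
red 403 [274.3 276.9] [0.6668 0.0448 0.118 ] [265 263] [283 288]
yellow 33 [257.  41.] [0.4313 0.1022 0.124 ] [252  40] [262  42]
yellow 86 [339.1 116.6] [0.5194 0.1573 0.124 ] [333 111] [345 122]
yellow 362 [308.2 138. ] [0.5301 0.123  0.124 ] [287 118] [330 158]
```

View pics/w1.png

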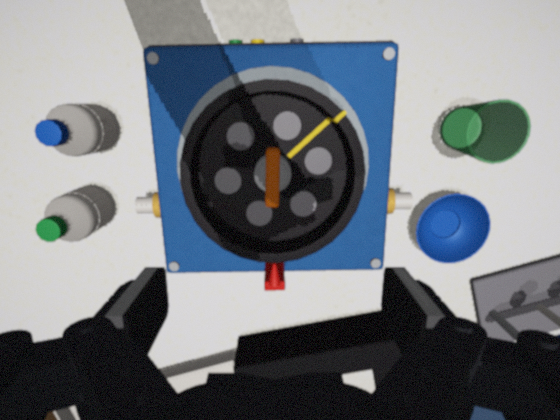

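The wrist view shows everything: the bar at column 273, rows 147–207, the rim centred near (273,171), the mark from (289,157) to (346,111), and the pointer tip near (274,263). The pump's corner screws are at (152,58), (389,54), (375,264) and (174,267). Next I'll refine these numbers.

```bash
cat >> h.py <<'E'
def look():
    c=bot.read_camera("wrist");img=c["img"];H,S,V=cv2.split(cv2.cvtColor(img,cv2.COLOR_RGB2HSV).astype(int))
    # bar
    m=((H>=4)&(H<=17)&(S>150)&(V>60)).astype(np.uint8)
    n,l,s,ce=cv2.connectedComponentsWithStats(m);i=1+np.argmax(s[1:,4])
    p=onz(c,np.argwhere(l==i)[:,::-1],.136)[:,:2].astype(np.float32)
    (bx,by),(w,h),_=r=cv2.minAreaRect(p*1000);b=cv2.boxPoints(r)
    e=max((b[1]-b[0],b[2]-b[1]),key=np.linalg.norm);ang=np.arctan2(e[1],e[0])
    out=dict(bar=np.array([bx,by])/1000,barang=ang,barsize=(w,h))
    red=max(blobs(img,'red',20),key=lambda t:t[0])
    q=onz(c,red[2],.118)[:,:2]
    out['redpx']=(red[0],red[1]);d=np.linalg.norm(q-out['bar'],axis=1)
    out['tip']=q[np.argsort(d)[:6]].mean(0)
    out['yel']=[]
    for a,mm,pp in blobs(img,'yellow',30):
        for z in(.124,.084):
            g=onz(c,pp,z)[:,:2];dd=np.linalg.norm(g-out['bar'],axis=1)
            out['yel'].append((a,z,g.mean(0).round(4),dd.min().round(4),dd.max().round(4)))
    return c,out
E
python3 - <<'E'
from h import *
c,o=look()
for k in o: print(k,o[k])
s=onz(c,[(152,58),(389,54),(375,264),(174,267)],.067)[:,:2];print(s.round(4),s.mean(0))
for i,j in((0,3),(1,2)): v=s[j]-s[i];print(np.arctan2(v[1],v[0]))
for i,j in((0,1),(3,2)): v=s[j]-s[i];print(np.arctan2(v[1],v[0])-np.pi/2)
E
```

```text
bar [0.5552962  0.07783772]
barang -0.31168923
barsize (14.505146980285645, 59.95183181762695)
redpx (np.int32(406), array([274.2, 276.8]))
tip [0.65102216 0.05094292]
yel [(np.int32(33), 0.124, array([0.4313, 0.1021]), np.float64(0.1251), np.float64(0.1278)), (np.int32(33), 0.084, array([0.4246, 0.1024]), np.float64(0.1316), np.float64(0.1346)), (np.int32(82), 0.124, array([0.5194, 0.1573]), np.float64(0.0807), np.float64(0.0941)), (np.int32(82), 0.084, array([0.5225, 0.1636]), np.float64(0.0846), np.float64(0.0996)), (np.int32(360), 0.124, array([0.5302, 0.1228]), np.float64(0.0244), np.float64(0.0785)), (np.int32(360), 0.084, array([0.5344, 0.1253]), np.float64(0.0217), np.float64(0.0819))]
[[ 0.4037 -0.011 ]
 [ 0.4766  0.2341]
 [ 0.7121  0.1639]
 [ 0.6398 -0.0799]] [0.55805379 0.07676657]
-0.2839576569862658
-0.28968171988747893
-0.28891374759538446
-0.28832309537247536
```

```bash
cat >> h.py <<'E'
AX=np.array([.5562,.0778]);YAW=-.288
def turn(k0,k1,z,step=.15,stop=None):
    n=max(1,int(np.ceil(abs(k1-k0)/step)))
    for k in np.linspace(k0,k1,n+1)[1:]:
        bot.movep([*AX,z],down(k))
        m=bot.get_moment();print(round(k,3),'Mz',m[2].round(3),'t7',bot.get_tau()[6].round(3),'F',bot.get_ft_force().round(1),round(bot.get_time_s(),1))
        if stop and abs(m[2])>stop: break
    return k
E
python3 - <<'E'
from h import *
k=-.312+np.pi/2
for kk in(k,k-1.2,k+1.0): print(np.round(bot.inverse_kinematics([*AX,.121],down(kk)),2))
bot.set_gripper(1.0,60)
bot.movep([*AX,.2],down(k))
print(bot.line_to([*AX,.121],threshold=15))
bot.set_gripper(0.0,100)
print(bot.get_gripper_width(),bot.get_gripper_force(),bot.get_ft_force(),bot.get_moment(),bot.get_tau()[6])
turn(k,k-1.2,.121)
E
```

```text
[-0.33  0.59  0.13  2.09 -0.16  0.47  1.18]
[-0.45  0.61  0.31  2.1  -0.38  0.49  0.2 ]
[-0.23  0.58 -0.02  2.08  0.02  0.48  2.  ]
False
0.14098454462142734 150.65874628722668 [ -2.21195407 -13.96008779  75.44882929] [-3.59026938 -0.2703432  -0.03972008] 0.04179655225016177
1.109 Mz -0.176 t7 -0.313 F [ -4.  -16.8  74.7] 5.3
0.959 Mz -0.192 t7 -0.351 F [ -6.3 -19.3  78.5] 5.6
0.809 Mz -0.111 t7 -0.368 F [ -8.2 -21.5  80.8] 5.8
0.659 Mz -0.104 t7 -0.378 F [-10.9 -23.7  83.9] 6.1
0.509 Mz -0.062 t7 -0.337 F [-13.5 -24.8  87.4] 6.3
0.359 Mz -0.119 t7 -0.361 F [-17.3 -22.2  91.3] 6.6
0.209 Mz 0.106 t7 -0.423 F [-21.7 -17.8  95.4] 6.8
0.059 Mz -0.09 t7 -0.339 F [-23.9 -19.8  97.4] 7.1
```

The closed fingertips are pressing on the collar at about 97 N because I gripped too low. I'll open, lift and check.

```bash
python3 - <<'E'
from h import *
bot.set_gripper(1.0)
print(bot.get_ft_force())
bot.line_to([*AX,.36],frame=down(-.312+np.pi/2),max_speed=.25)
bot.dwell(.2)
c,o=look()
print(bot.get_ft_force(),bot.get_time_s())
for k in o: print(k,o[k])
cv2.imwrite("pics/w2.png",c["img"][:,:,::-1])
E
```

```text
[ 0.74946161  0.15239753 -0.63004263]
[-0.70045452 -0.14948357 -0.13999074] 9.3583
bar [0.55507416 0.07705625]
barang -1.5369085
barsize (18.437803268432617, 58.4638786315918)
redpx (np.int32(404), array([275.9, 278.9]))
tip [0.65086764 0.04861976]
yel [(np.int32(35), 0.124, array([0.431 , 0.1024]), np.float64(0.1253), np.float64(0.1281)), (np.int32(35), 0.084, array([0.4245, 0.1027]), np.float64(0.1316), np.float64(0.1348)), (np.int32(85), 0.124, array([0.5196, 0.1575]), np.float64(0.0814), np.float64(0.0947)), (np.int32(85), 0.084, array([0.5228, 0.1639]), np.float64(0.0853), np.float64(0.1001)), (np.int32(364), 0.124, array([0.5302, 0.1227]), np.float64(0.0251), np.float64(0.0792)), (np.int32(364), 0.084, array([0.5346, 0.1252]), np.float64(0.0223), np.float64(0.0826))]
```

View pics/w2.png

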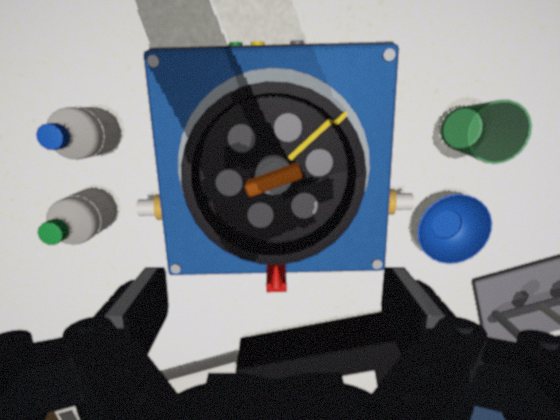

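The nut has turned 1.22 rad, and the bar now lies across at (246–302,180). The pulley hasn't moved. Next is the rim.

```bash
cat >> h.py <<'E'
def rim(phi,z,r=.0895): # phi world angle
    return [*(AX+r*np.array([np.cos(phi),np.sin(phi)])),z],down(phi-np.pi)
def arc(p0,p1,z=.118,step=.17):
    n=max(1,int(np.ceil(abs(p1-p0)/step)))
    for p in np.linspace(p0,p1,n+1)[1:]:
        P,R=rim(p,z);bot.line_to(P,R,max_speed=.07)
    print('arc end',round(p,3),bot.get_ft_force().round(1),bot.get_time_s())
E
python3 - <<'E'
from h import *
p0=YAW+np.radians(202);p1=p0-2.292
for p in np.linspace(p0,p1,5): print(np.round(bot.inverse_kinematics(*rim(p,.118)),2))
bot.set_gripper(.45,60)
bot.movep(*rim(p0,.2))
print(bot.line_to(rim(p0,.118)[0],threshold=15))
bot.set_gripper(0,60)
print(bot.get_gripper_width(),bot.get_ft_force(),bot.get_time_s())
arc(p0,p0-.17)
E
```

```text
[-0.5   0.55  0.33  2.3  -0.49  0.36  0.34]
[-0.66  0.58  0.43  2.26 -0.6   0.42 -0.2 ]
[-0.81  0.65  0.61  2.17 -0.75  0.54 -0.67]
[-0.88  0.76  0.8   2.06 -0.87  0.7  -1.13]
[-0.87  0.85  0.92  1.97 -0.94  0.83 -1.6 ]
False
0.12163920625015731 [-0.9081478  -0.80095151  7.25928567] 11.825
arc end 3.068 [-0.5 -1.8  6.1] 12.1917
```

```bash
python3 - <<'E'
from h import *
p0=YAW+np.radians(202);p1=p0-2.292
arc(p0-.17,p1)
bot.dwell(.3)
bot.set_gripper(.45)
bot.line_to(rim(p1,.2)[0])
bot.movep([*AX,.36],down(-.312+np.pi/2))
bot.dwell(.2)
c,o=look()
print(bot.get_time_s())
for k in o: print(k,o[k])
u=np.array([np.cos(YAW),np.sin(YAW)]);n=np.array([-u[1],u[0]])
for a,z,g,_,_ in o['yel']: print(z,(g-AX)@u,(g-AX)@n,'tip',(o['tip']-AX)@n)
cv2.imwrite("pics/w3.png",c["img"][:,:,::-1])
E
```

```text
arc end 0.946 [-0.3 -5.4  5. ] 16.85
20.45
bar [0.55515295 0.0771034 ]
barang -1.2276493
barsize (17.277666091918945, 58.841163635253906)
redpx (np.int32(372), array([275.6, 279.5]))
tip [0.65285479 0.05227336]
yel [(np.int32(32), 0.124, array([0.431 , 0.1022]), np.float64(0.1254), np.float64(0.1281)), (np.int32(32), 0.084, array([0.4245, 0.1025]), np.float64(0.1317), np.float64(0.1348)), (np.int32(240), 0.124, array([0.5972, 0.0664]), np.float64(0.0183), np.float64(0.0702)), (np.int32(240), 0.084, array([0.609 , 0.0626]), np.float64(0.028), np.float64(0.0855)), (np.int32(56), 0.124, array([0.6436, 0.0534]), np.float64(0.084), np.float64(0.0994)), (np.int32(56), 0.084, array([0.6605, 0.0482]), np.float64(0.1009), np.float64(0.118))]
0.124 -0.12697395372757847 -0.012166144614740132 tip 0.0029780601293279427
0.084 -0.13329145438771103 -0.013724729039538638 tip 0.0029780601293279427
0.124 0.042549369287565635 0.0007149637965379596 tip 0.0029780601293279427
0.084 0.05494270650564446 0.00042308608415984016 tip 0.0029780601293279427
0.124 0.09073078970260531 0.0014296153124516242 tip 0.0029780601293279427
0.084 0.1084117268558843 0.0012439775420499239 tip 0.0029780601293279427
```

View pics/w3.png

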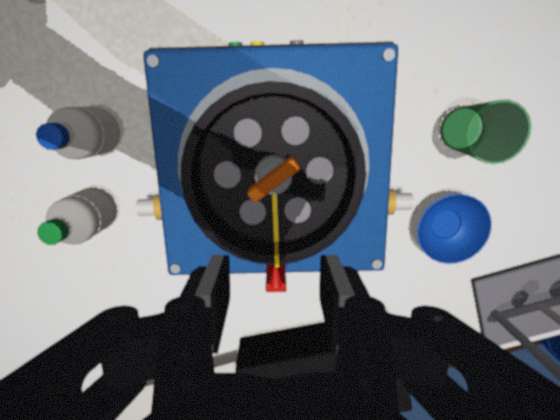

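The mark sits at about column 277 against the pointer at 276, within about 1.5 mm sideways. The nut got nudged to about +0.91 but is still loose. Now I'll tighten, gripping higher.

```bash
python3 - <<'E'
from h import *
k=-1.228+np.pi/2
bot.set_gripper(1.0,100)
bot.movep([*AX,.21],down(k))
print(bot.line_to([*AX,.132],threshold=15))
bot.set_gripper(0.0,100)
print(bot.get_gripper_width(),bot.get_ft_force(),bot.get_moment(),bot.get_tau()[6])
turn(k,1.559,.132)
E
```

```text
False
0.1390112797878009 [-2.41253317 -0.72617408  6.71147798] [-0.20293756  0.41503444  0.04660823] -0.009219726780429482
0.478 Mz 0.225 t7 0.21 F [-2.6 -1.1  7.1] 23.4
0.613 Mz 0.18 t7 0.219 F [-2.7 -1.   9.3] 23.7
0.748 Mz 0.208 t7 0.225 F [-4.  -3.2  8.4] 23.9
0.883 Mz 0.154 t7 0.23 F [-6.2 -3.  10.8] 24.2
1.018 Mz 0.165 t7 0.248 F [-4.8 -3.  11. ] 24.4
1.154 Mz 0.201 t7 0.274 F [-5.4 -4.2 11.9] 24.7
1.289 Mz 0.12 t7 0.302 F [-6.2 -5.3 11.8] 24.9
1.424 Mz 0.099 t7 0.331 F [-5.6 -5.8 13.2] 25.2
1.559 Mz 0.128 t7 0.36 F [-6.1 -7.  15.1] 25.4
```

t7 tracks the nut torque well, so I'll carry on until it rises steeply.

```bash
python3 - <<'E'
from h import *
k=1.559
while k<2.5 and bot.get_tau()[6]<.58:
    k=turn(k,k+.08,.132)
E
```

```text
1.639 Mz 0.043 t7 0.194 F [-7.2 -6.7 14.1] 25.7
1.719 Mz 0.046 t7 0.21 F [-5.9 -7.1 15.3] 25.9
1.799 Mz 0.003 t7 0.228 F [-6.4 -6.9 14.3] 26.2
1.879 Mz -0.051 t7 0.292 F [-6.5 -8.4 15. ] 26.4
1.959 Mz -0.112 t7 0.358 F [-6.4 -8.8 15.6] 26.7
2.039 Mz -0.226 t7 0.429 F [-6.1 -8.2 15.7] 26.9
2.119 Mz -0.216 t7 0.503 F [-6.7 -9.7 14.7] 27.2
2.199 Mz -0.342 t7 0.578 F [-6.3 -9.7 14.9] 27.4
2.279 Mz -0.405 t7 0.656 F [ -5.5 -10.3  15.3] 27.7
```

The torque slope rose to about 1 N m/rad from k≈1.8, so the firm stop is at about −0.54 and the nut is now well past it. I'll release and check.

```bash
python3 - <<'E'
from h import *
bot.set_gripper(1.0)
bot.line_to([*AX,.22])
bot.movep([*AX,.36],down(-.312+np.pi/2))
bot.dwell(.2)
c,o=look()
print(bot.get_time_s(),bot.get_ft_force())
for k in o: print(k,o[k])
u=np.array([np.cos(YAW),np.sin(YAW)]);n=np.array([-u[1],u[0]])
for a,z,g,_,_ in o['yel']: print(z,(g-AX)@u,(g-AX)@n,'tip',(o['tip']-AX)@n)
cv2.imwrite("pics/w4.png",cv2.resize(c["img"][130:310,180:370,::-1],None,fx=3,fy=3))
E
```

```text
30.075 [ 1.16778331  0.63120754 -0.07363372]
bar [0.55513934 0.07772562]
barang 0.21039124
barsize (59.373695373535156, 15.935678482055664)
redpx (np.int32(395), array([276.1, 280.2]))
tip [0.65133564 0.04730237]
yel [(np.int32(38), 0.124, array([0.4312, 0.102 ]), np.float64(0.1248), np.float64(0.128)), (np.int32(38), 0.084, array([0.4246, 0.1023]), np.float64(0.1312), np.float64(0.1347)), (np.int32(226), 0.124, array([0.5984, 0.0658]), np.float64(0.0188), np.float64(0.0705)), (np.int32(226), 0.084, array([0.6103, 0.0621]), np.float64(0.0285), np.float64(0.0859)), (np.int32(54), 0.124, array([0.6433, 0.0533]), np.float64(0.0843), np.float64(0.0984)), (np.int32(54), 0.084, array([0.6602, 0.0482]), np.float64(0.1012), np.float64(0.1169))]
0.124 -0.1267253839216141 -0.012301100354013593 tip -0.002219680979645147
0.084 -0.13313876596805618 -0.01388808829548482 tip -0.002219680979645147
0.124 0.043870367023315475 0.00048051767875391773 tip -0.002219680979645147
0.084 0.05633118211103091 0.00031292486935793884 tip -0.002219680979645147
0.124 0.0904715490603497 0.0012485233761240142 tip -0.002219680979645147
0.084 0.10812408269695598 0.0011587669920317726 tip -0.002219680979645147
```

View pics/w4.png

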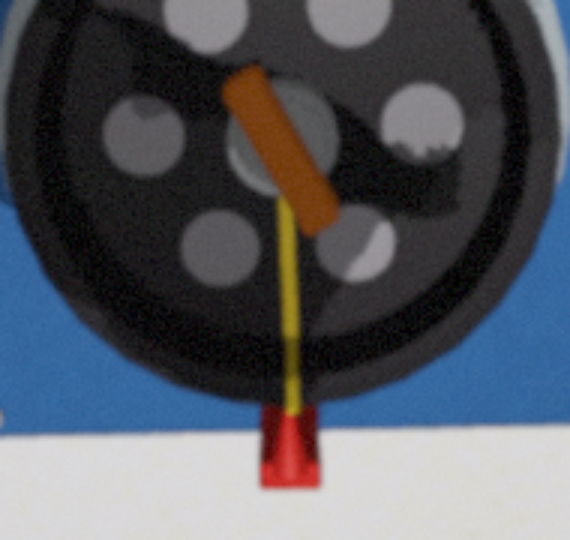

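The mark is still aligned with the pointer: the line at column 290 runs straight to the cone at (290,410) in the crop. But the bar stands at only −0.52, less than commanded, so it slipped or wound up in the grip. I'll regrip harder and watch the actual tool angle and the jaw width.

```bash
python3 - <<'E'
from h import *
k=.21+np.pi/2
def rep():
    y=bot.get_tool_rot()[:,1];print('act',np.arctan2(y[1],y[0]).round(3),'w',round(bot.get_gripper_width(),4),'gf',round(bot.get_gripper_force()))
bot.set_gripper(1.0,120)
bot.movep([*AX,.21],down(k))
bot.line_to([*AX,.130],threshold=15)
bot.set_gripper(0.0,120);bot.dwell(.2)
rep();print(bot.get_tau()[6],bot.get_ft_force())
k0=k
while k<k0+.4 and bot.get_tau()[6]<.75:
    k=turn(k,k+.06,.130);rep()
E
```

```text
act 1.779 w 0.134 gf 118
0.03257133881561458 [-0.06129676 -6.39662223  8.67260141]
1.841 Mz -0.023 t7 0.185 F [-0.3 -6.1  9.3] 32.7
act 1.84 w 0.1362 gf 118
1.901 Mz -0.079 t7 0.234 F [-0.3 -5.  10. ] 33.0
act 1.9 w 0.1366 gf 118
1.961 Mz -0.068 t7 0.285 F [-0.6 -6.1  9.9] 33.2
act 1.96 w 0.1334 gf 118
2.021 Mz -0.141 t7 0.338 F [-1.1 -6.1  9.4] 33.5
act 2.019 w 0.1354 gf 118
2.081 Mz -0.204 t7 0.392 F [-0.5 -6.   9.2] 33.7
act 2.079 w 0.1356 gf 118
2.141 Mz -0.326 t7 0.449 F [-0.9 -5.8  9.2] 34.0
act 2.139 w 0.1362 gf 118
2.201 Mz -0.341 t7 0.507 F [-1.3 -6.9  9.1] 34.2
act 2.199 w 0.1382 gf 118
```

```bash
python3 - <<'E'
from h import *
k=2.201
k=turn(k,2.36,.130,step=.08)
c,o=look();print('held',o['bar'],o['barang'],o['barsize'])
cv2.imwrite("pics/w5.png",c["img"][:,:,::-1])
E
```

```text
2.28 Mz -0.398 t7 0.655 F [-1.  -6.5 10.2] 34.5
2.36 Mz -0.465 t7 0.736 F [-0.8 -5.9 10.5] 34.7Traceback (most recent call last):
  File "<stdin>", line 4, in <module>
  File "h.py", line 29, in look
    red=max(blobs(img,'red',20),key=lambda t:t[0])
ValueError: max() iterable argument is empty
```

```bash
python3 - <<'E'
from h import *
c=bot.read_camera("wrist");cv2.imwrite("pics/w5.png",c["img"][:,:,::-1])
E
```

```text
(no output)
```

View pics/w5.png

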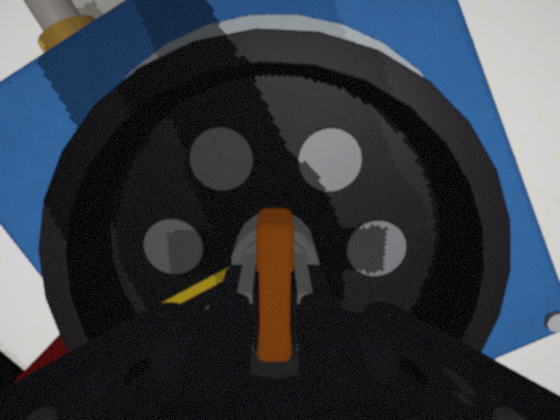

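The bar (column 275) is parallel to the jaws, so there is no slip: the nut turns with the tool against the springy firm stop and settles back to about −0.52 when released. I'll ease off to the stop, release, check and hand in.

```bash
python3 - <<'E'
from h import *
turn(2.36,1.85,.130,step=.13)
bot.set_gripper(1.0)
bot.line_to([*AX,.22])
bot.movep([*AX,.36],down(-.312+np.pi/2))
bot.dwell(.3)
c,o=look()
print(bot.get_time_s(),o['barang'],o['tip'])
u=np.array([np.cos(YAW),np.sin(YAW)]);n=np.array([-u[1],u[0]])
for a,z,g,_,_ in o['yel']: print(z,(g-AX)@u,(g-AX)@n,'red',(onz(c,o['redpx'][1],.118)[0,:2]-AX)@n)
E
```

```text
2.232 Mz -0.707 t7 0.303 F [-0.2 -6.1  9.9] 35.1
2.105 Mz -0.605 t7 0.183 F [-0.3 -6.4  9.6] 35.3
1.978 Mz -0.451 t7 0.07 F [-0.6 -6.2  9. ] 35.6
1.85 Mz -0.35 t7 -0.032 F [-0.5 -5.8  8. ] 35.8
38.2667 0.26844656 [0.65165918 0.04848948]
0.124 -0.12691714669423304 -0.012357907387359044 red -0.0004612656586500048
0.084 -0.13333052874067505 -0.013944895328830257 red -0.0004612656586500048
0.124 0.04279793909353007 0.0005800080572645168 red -0.0004612656586500048
0.084 0.055258754181245505 0.00041241524786853794 red -0.0004612656586500048
0.124 0.09040407119071299 0.0011242384731418407 red -0.0004612656586500048
0.084 0.10808500834399197 0.0009386007027401505 red -0.0004612656586500048
```

```bash
python3 -c "
from workcell import bot
print(bot.job_done())"
```

```text
the job is handed in; nothing more can be done
None
```

I handed the job in at about 38 s: the yellow mark is within about 1.6 mm of the pointer, and the nut is tightened against its firm stop (about −0.58 rad by the camera) and released; the clamp force could not be read directly, no result came back, and early on I gripped the nut too low, so the wrist force peaked at 97 N, with fingertips pressing on the collar.

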